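Lock the stop setting: jam nut against a spanner-held nut

ROBOT

A 6-joint arm with a two-finger parallel gripper is mounted at the origin on a cart in front of the work surface, level with it; the furniture and walls round the work are solid. World frame = base frame: x ahead of the robot, y to its left, z up, the work surface at z = 0. Lengths are in m, angles in rad, forces in N, time in s.
With the tool pointing down it reaches from about 0.325 to 0.775 m from the base axis. Payload 5.5 kg.
Tool frame: the origin (TCP) lies between the finger pads; the fingertips stand 11 mm ahead of it and the grasp point (between the pads) lies 8 mm behind it; z points along the fingers, y is the direction in which the jaws open and shut (so a half turn about z gives the same grasp; the last joint's range is limited). The gripper opens to 85 mm and grips with 20 to 120 N. Pads are 22 mm wide; open, the fingers measure 114 mm over their backs; the gripper's body (76 mm by 85 mm) begins 54 mm behind the grasp point. The pads swing forward as they close: fully open they stand 13 mm farther back than shut.
Start: joints at [1.193, 0.091, 1.231, -0, 1.82, -0.057], TCP at [0.189, 0.569, 0.242] pointing down, gripper open.
Joint ranges: [-2.87, 2.87], [-0.86, 2.18], [0.17, 2.46], [-1.51, 4.65], [0.06, 2.69], [-2.65, 2.65]. Speed limits (rad/s): [2.57, 2.57, 3.01, 3.14, 3.14, 3.14].

INTERFACE

Orientations are given as a 3x3 rotation matrix whose columns are the frame's x, y, z axes.
In Python, from plant import arm gives the robot as it stands.
- The arm moves only by the tool send_rows, never from a script. Its argument "commands" is a list of rows, each a list of 3 entries, a list of its own where there are three numbers: the shift along the tool's x, y, z in cm, then the turn about the tool's z in degrees, then the opening, from 0 (shut) to 1 (fully open). A call has 1 to 20 rows; each row shifts and turns the commanded pose from where the row before left it, along the tool's axes as they then stand; what a row does not reach is not made up. A row lasts 1/12 s, in which the tool goes at most 41.7 mm and 7.16 degrees, less where a joint would pass 70% of its speed; a pose out of reach is approached as far as the arm can. A call with a gripper value outside its range is refused whole. The fingers move at their own pace and stop on an object; "newtons" is the grip in N (left out, the last holds). Time passes only in rows, so rows that do not move let the fingers close. It gives the time, the measured TCP pose, the force and the opening at its end, in the units of the state.
- arm.read_state(): the state, without advancing time (a new reading comes with each control period).
- arm.camera(name): name is "scene" or "top" or "wrist"; returns the picture (400x640x3 uint8, red, green, blue); there is no depth.
- arm.camera_info(name): a dict with "fov_y" (degrees; the focal length in pixels is half the picture's height over the tangent of half this angle, whatever the lens; pixels are square), "cx", "cy" (the principal point, pixels), "origin" and "rotation" of the camera in the world; the wrist camera has in their place "hand_eye" (4x4, takes a point from camera to tool coordinates, whose origin is the TCP and whose axes are the flange's). Camera axes: x right, y up, looking along -z (the intrinsics and any distortion apply to the point x, -y, -z); pixel columns grow to the right and rows downward; lengths in m; the calibration is good to about 2 mm. A picture is of the moment at which its call begins: read the wrist's pose just before it. camera_info takes no time and is no camera call.
- arm.close_job(): hands the job in, once; it reports no verdict.
The state is a dict: "time_s": time; "qpos": joint angles; "qd": joint speeds; "effort": joint torques, N m; "ee_pos": TCP position; "orientation": TCP orientation; "wrist_force": force on the tool from outside, world axes, zero at the start; "moment": the same for the moment, N m; "width": opening from 0.0 (shut) to 1.0 (fully open).
Only numpy, scipy, OpenCV 4.12 (cv2) and the standard library are available. Lean on these libraries where they do the work, as an engineer would, in place of code of your own. Each camera call takes 0.05 s, during which the arm holds its last target. There are 200 camera calls.

TASK

Lock the setting of the stop fixture on the bench: slide the open-ended spanner gently onto the lower hex nut, fully home, with its handle beside the dark reaction pin, let go of it, and then turn the winged jam nut above clockwise until it is tightened against the lower nut to about 0.5 N m (not under 0.45, not over 0.6), the spanner's handle bearing on the pin so that the lower nut is held. The lower nut's pointer must keep its setting to within 10 mm, and the spanner stays on the nut at the end, with the jar, the wax tube and the wooden bench pin left where they are.

Things in the scene. Friction and masses are not known exactly. Their poses are not given: they have to be found in the camera images.
- fixture: Stop fixture, fixed to the bench: aluminium base 165 x 90 mm, 24 mm high, with an upright stud. Origin at bench height on the stud's axis, z up; the base reaches 50 mm to +x, 115 mm to -x (roughly towards the robot) and 45 mm to either side. Four bolt heads 3 mm high at its corners, 34 mm off the middle line. Beyond the bench's back a shelf overhangs and to the left a desk lamp reaches over the tray: keep clear.
- stop_pin: Dark reaction pin, 10 mm diameter, standing 16 mm above the base's top, 95 mm to -x and 13 mm to +y of the stud's axis in the fixture's frame; origin on its axis at the base's top. With the spanner's handle along the fixture's -x, the pin is 1 mm from the handle's +y side and stops it when the nuts are driven clockwise (from above).
- nut_center (a point): Lower (setting) hex nut, steel, 30 mm across flats, from 24 to 38 mm above the bench; this point is on its axis 29 mm above the bench. x points along its pointer, two flats are parallel to x (within 0.05 rad of the fixture's x at the start). It turns on the stud against about 0.06 N m, and the tightening jam nut drags it along unless it is held.
- pointer_tip (a point): Tip of the small pointer that sticks out of the lower nut's foot on the +x side (away from the spanner's side), 31 mm from the axis: it shows the setting, 3 mm thick, lying on the base's top.
- jam_grip (a point): Jam nut above the lower nut: hex foot 39 to 48 mm above the bench, topped by wings in the form of an upright bar 44 mm long, 10 mm thick, from 52.5 to 72.5 mm above the bench. This point is the bar's middle, on the stud's axis, 62 mm above the bench; x runs along the bar, y across it. The nut does not visibly sink as it turns.
- jam_nut (a joint): Free run of the jam nut, rad: grows as it turns clockwise seen from above; -0.6 to -0.2 at the start (loose, 0.015 N m), 0 where the free run ends, and it stays at 0 from there. Then come a snugger stretch of thread (0.035 N m) of unknown length, 0 to 0.45 rad, contact, and 0.15 to 0.4 rad of tightening with rising torque: these can only be felt.
- spanner: Steel open-ended spanner, 9 mm thick, 208 mm long, 120 g, lying flat on the bench. The origin is the middle of the jaw gap on its underside, z up; the handle runs along -x to x = -192 mm, the jaw opens to +x. Gap 31.4 mm wide, its floor at x = -18.1 mm; the prongs with flared tips reach x = 16 mm; jaw 51 mm wide over all, its back ends at x = -38 mm.
- jaw_center (a point): Middle of the spanner's jaw gap at half its thickness (4.5 mm above the underside). Fully home on the nut it lies within about 2 mm of the stud's axis.
- handle_grip (a point): Point on the spanner's handle, which is 14 mm wide and 9 mm thick, 135 mm from the jaw's middle, at half thickness; a good place to hold it: on the fixture the handle overhangs the base here, so fingertips can reach below it.
- jar_talc: Bystander: small white screw-lid jar, 39 mm diameter, 62 mm high; origin under its middle.
- wax_tube: Bystander: upright ring-wax tube, 28 mm diameter, 60 mm high; origin under its middle.
- bench_pin: Bystander: wooden bench-pin offcut, 22 x 100 x 20 mm; origin under its middle.

How it is judged:
On the way, in this order (a step that is already met when the one before it is completed fails the run):
1. the spanner is fully home on the lower nut (jaw middle within 5 mm of the nut's axis, lying at the nut's height) and let go (horizontal distance between jaw_center and nut_center below 0.005 m and z of jaw_center in the frame of nut_center between -0.004 and 0.005 m and contact force between the fingers and spanner below 0.3 N), for 0.2 s.
2. the hand turns the jam nut tight: its free run is used up and the spanner's handle bears on the reaction pin with more than 3.8 N (about 0.42 N m at the jam nut) (value of joint jam_nut above -0.06 rad and contact force between the fingers and jam_nut above 1 N and contact force between spanner and stop_pin above 3.8 N), for 0.1 s.
At the end, for the whole second after the job is handed in: Jam nut not turned back (its free run within 0.08 rad of used up); spanner let go and still on the lower nut (jaw middle within 5 mm of its axis); pointer within 10 mm of its start; jar, wax tube and bench pin within 15 mm of where they stood (horizontal distance between jaw_center and nut_center below 0.005 m and z of jaw_center in the frame of nut_center between -0.004 and 0.005 m and value of joint jam_nut above -0.08 rad and distance of pointer_tip from where it was at the start of the episode below 0.01 m and linear speed of spanner below 0.01 m/s and contact force between the fingers and anything else below 0.3 N and distance of each of jar_talc, wax_tube, bench_pin from where it was at the start of the episode below 0.015 m); the robot touches nothing.
It fails at once if the lower nut is turned: its pointer goes more than 10 mm from its start (distance of pointer_tip from where it was at the start of the episode above 0.01 m).
It fails at once if overtightened: with the free run used up the spanner bears on the reaction pin with more than 7.5 N (about 0.75 N m) (value of joint jam_nut above -0.06 rad and contact force between spanner and stop_pin above 7.5 N).
It fails at once if the spanner is shoved onto the nut: more than 40 N between them before the jam nut is turned up (value of joint jam_nut below -0.1 rad and contact force between spanner and setting_nut above 40 N).
It fails at once if the jar, wax tube or bench pin is disturbed (moved more than 15 mm) (distance of any of jar_talc, wax_tube, bench_pin from where it was at the start of the episode above 0.015 m).
It also fails if it takes over 67 s, if anything falls off the work surface, if the arm or the gripper's body presses on something with over 40 N, if the wrist force passes 120 N, or if a joint passes its speed limit or range.

## Working session

There is one attempt and no reset: what is moved stays moved. The work goes in short steps, Python scripts to look and compute and a tool call to move; the robot and the scene stay as the last step left them, time stands still between calls to the robot, and variables do not carry over. Pictures are saved under pics/ and viewed, about 8 in all and at most 12, crops included, and the job is handed in when it is done.

Besides the shell and the picture viewer there is one more tool, called after "Emit:" as name(argument=value, ...) on one line, values as JSON. send_rows: Moves the arm, as the interface text tells. Its arguments: {"type":"object","properties":{"commands":{"type":"array","items":{"type":"array"}},"newtons":{"type":"number"}},"required":["commands"]}

```bash
mkdir -p pics; ls; python3 - <<'E'
from plant import arm
import cv2,numpy as np
s=arm.read_state();print(s)
for n in("scene","top","wrist"):
    print(n,arm.camera_info(n))
for n in("scene","top"):
    cv2.imwrite(f"pics/{n}0.png",cv2.cvtColor(arm.camera(n),cv2.COLOR_RGB2BGR))
E
```

```text
pics
{'time_s': 0.0, 'qpos': array([ 1.19331473e+00,  9.18766409e-02,  1.23191032e+00, -3.94261279e-06,
        1.81981469e+00, -5.67005384e-02]), 'qd': array([-0.00115784, -0.0008754 , -0.00054496,  0.00019527, -0.00037319,
       -0.00015089]), 'effort': array([-1.07060489e-03, -4.58727765e+01, -4.18019128e+01, -2.07630874e-04,
        1.16363334e-02,  3.97541191e-05]), 'ee_pos': array([0.18908756, 0.56913949, 0.24112642]), 'orientation': array([[-9.48989088e-01,  3.15308051e-01, -7.36925946e-04],
       [ 3.15308893e-01,  9.48987254e-01, -1.86896539e-03],
       [ 1.10033494e-04, -2.00598707e-03, -9.99997982e-01]]), 'wrist_force': array([ 0.24617118,  0.25528304, -0.45222147]), 'moment': array([ 0.01685894, -0.02648411,  0.02033998]), 'width': 0.9976870761093504}
scene {'fov_y': 55.123285089308744, 'cx': 318.2431123555892, 'cy': 199.70428235767406, 'origin': array([0.2540104 , 0.54460166, 0.50224986]), 'rotation': array([[-0.91178622,  0.19299173, -0.36249148],
       [-0.41040618, -0.45956735,  0.78763229],
       [-0.01458273,  0.86692101,  0.49823218]])}
top {'fov_y': 46.641435609402535, 'cx': 324.10851605892503, 'cy': 200.47464207812544, 'origin': array([ 0.47420508, -0.10853086,  1.08823564]), 'rotation': array([[ 0.02172206,  0.99197826, -0.12452828],
       [-0.99899838,  0.02641026,  0.0361211 ],
       [ 0.03912017,  0.12361893,  0.99155836]])}
wrist {'fov_y': 61.90767746049639, 'cx': 330.0283355996513, 'cy': 202.1869430690465, 'hand_eye': array([[-1.34880636e-03,  9.65880813e-01,  2.58983465e-01,
         6.62356693e-02],
       [ 9.99998910e-01,  1.14737232e-03,  9.28939543e-04,
         1.76004775e-04],
       [ 6.00094422e-04,  2.58984436e-01, -9.65881308e-01,
        -1.32866074e-01],
       [ 0.00000000e+00,  0.00000000e+00,  0.00000000e+00,
         1.00000000e+00]])}
```

View pics/top0.png

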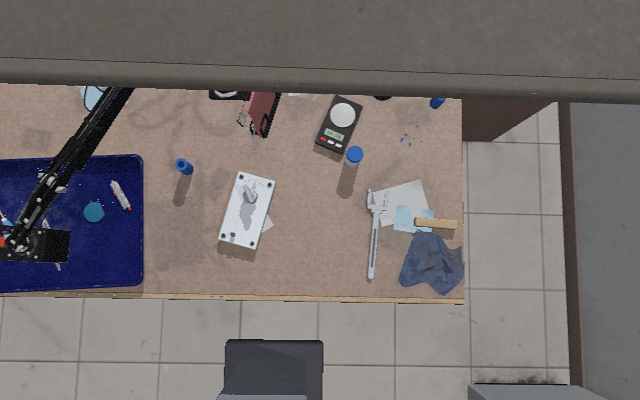

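View pics/scene0.png

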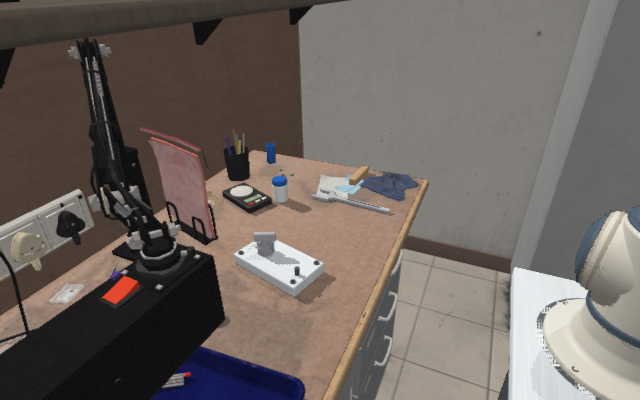

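```bash
cat > h.py <<'E'
from plant import arm
import cv2,numpy as np
def cam(n,s=None):
    i=arm.camera_info(n); f=200/np.tan(np.radians(i['fov_y']/2))
    if n=="wrist":
        H=np.array(i['hand_eye']);R=s['orientation'];o=s['ee_pos']+R@H[:3,3];Rc=R@H[:3,:3]
    else: o,Rc=i['origin'],i['rotation']
    return f,i['cx'],i['cy'],np.array(o),np.array(Rc)
def ray(c,u,v,z):
    f,cx,cy,o,R=c
    d=R@np.array([(u-cx)/f,-(v-cy)/f,-1]); return o+d*(z-o[2])/d[2]
def proj(c,p):
    f,cx,cy,o,R=c
    q=R.T@(np.array(p)-o); return np.array([cx+f*q[0]/-q[2],cy-f*q[1]/-q[2]])
def snap(n,name):
    s=arm.read_state();im=cv2.cvtColor(arm.camera(n),cv2.COLOR_RGB2BGR)
    cv2.imwrite(f"pics/{name}.png",im);np.save(f"pics/{name}.npy",{k:np.array(s[k]) for k in('ee_pos','orientation')},allow_pickle=True)
    return cam(n,s),im
def load(n,name):
    return cam(n,np.load(f"pics/{name}.npy",allow_pickle=True).item())
E
python3 - <<'E'
from h import *
c=cam("top")
for n,u,v,z in [("stud",249,190,.06),("pin",233,234,.04),("base c1",241,175,.024),("c2",273,180,.024),("c3",262,246,.024),("c4",222,240,.024),("jaw",374,200,.005),("tail",371,277,.005),("jar",354,157,.06),("tube",183,163,.06),("wood",436,223,.02)]:
    print(n,ray(c,u,v,z).round(3))
im=cv2.imread("pics/top0.png")
a=cv2.resize(im[150:290,200:310],None,fx=4,fy=4,interpolation=cv2.INTER_CUBIC)
b=cv2.resize(im[150:290,340:430],None,fx=4,fy=4,interpolation=cv2.INTER_CUBIC)
cv2.imwrite("pics/cr.png",np.hstack([a,b])[:600,:800])
E
```

```text
stud [0.622 0.022 0.06 ]
pin [0.525 0.056 0.04 ]
base c1 [0.662 0.046 0.024]
c2 [ 0.652 -0.028  0.024]
c3 [ 0.5   -0.008  0.024]
c4 [0.511 0.083 0.024]
jaw [ 0.615 -0.266  0.005]
tail [ 0.435 -0.261  0.005]
jar [ 0.704 -0.212  0.06 ]
tube [0.679 0.171 0.06 ]
wood [ 0.562 -0.409  0.02 ]
```

View pics/cr.png

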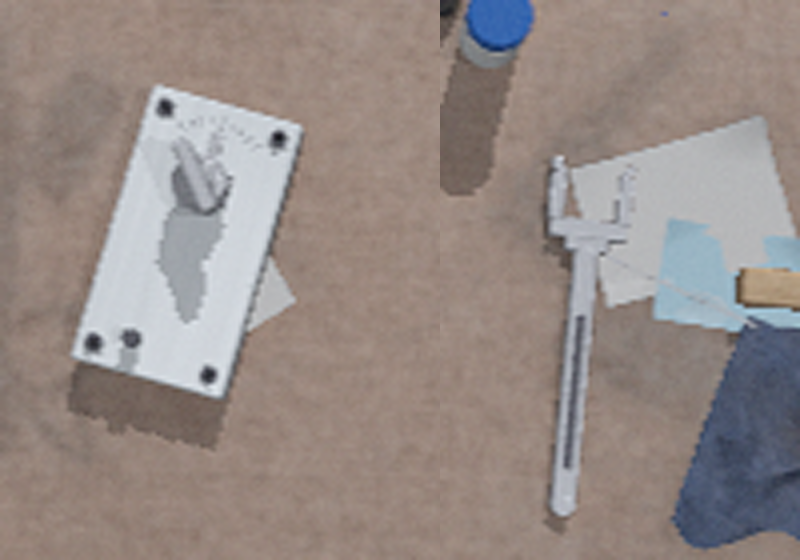

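```bash
cat >> h.py <<'E'
def go(p,yaw=None):
    "shift in tool cm from now to world p; turn deg to make tool x yaw"
    s=arm.read_state();R=s['orientation'];d=R.T@(np.array(p)-s['ee_pos'])*100
    y=np.degrees(np.arctan2(R[1,0],R[0,0]))
    print("pos",s['ee_pos'].round(4),"yaw",y.round(2),"shift cm",d.round(2),"rot",None if yaw is None else round(((y-yaw+180)%360)-180,2),"F",s['wrist_force'].round(2),"M",s['moment'].round(3),"w",round(float(s['width']),3),"t",s['time_s'])
E
python3 - <<'E'
from h import *
c=cam("top")
t=ray(c,370.5,278.5,.009);n=ray(c,377.5,208,.009);a=ray(c,369.5,189.5,.009);b=ray(c,387,192.5,.009)
d=(n-t)/np.linalg.norm(n-t);yaw=np.degrees(np.arctan2(d[1],d[0]))
print(t,n,a,b,yaw, "jaw",t+.192*d,(a+b)/2-.016*d,"grip",t+.057*d)
print("base",proj(c,[0,0,0]),proj(cam("scene"),[0,0,0]))
g=t+.057*d; go([g[0],g[1],.16],180+yaw)
E
```

```text
[ 0.43125462 -0.25885073  0.009     ] [ 0.5952569  -0.27386376  0.009     ] [ 0.63871891 -0.25454557  0.009     ] [ 0.63269605 -0.29615804  0.009     ] -5.230368436270583 jaw [ 0.62245517 -0.27635353  0.009     ] [ 0.6197741  -0.27389324  0.009     ] grip [ 0.48801728 -0.26404687  0.009     ]
base [250.46253085 475.37123537] [620.06280529 352.52914331]
pos [0.1891 0.5692 0.2412] yaw 161.62 shift cm [-54.64 -69.63   8.24] rot -13.15 F [-1.74 -0.38 -0.39] M [-0.045 -0.052 -0.043] w 0.994 t 0.1
```

Emit:
send_rows(commands=[[[-2.5,-3.2,0],0,1],[[-2.5,-3.2,0],0,1],[[-2.5,-3.2,0],0,1],[[-2.5,-3.2,0],0,1],[[-2.5,-3.2,0],0,1],[[-2.5,-3.2,0],0,1],[[-2.5,-3.2,0],0,1],[[-2.5,-3.2,0],0,1],[[-2.5,-3.2,0],0,1],[[-2.5,-3.2,0],0,1],[[-2.5,-3.2,0],0,1],[[-2.5,-3.2,0],0,1],[[-2.5,-3.2,0],0,1],[[-2.5,-3.2,0],0,1],[[-2.5,-3.2,0],0,1],[[-2.5,-3.2,0],0,1],[[-2.5,-3.2,0],0,1],[[-2.5,-3.2,0],0,1],[[-2.5,-3.2,0],0,1],[[-2.5,-3.2,0],0,1]])

```text
time_s: 1.77
ee_pos: [0.4619, -0.1978, 0.2418]
orientation: [[-0.949, 0.316, -0.0], [0.316, 0.949, 0.0], [0.0, 0.0, -1.0]]
wrist_force: [0.4, -0.0, 0.3]
width: 1.001
```

Emit:
send_rows(commands=[[[-2.3,-2.8,2],0,1],[[-2.3,-2.8,2],0,1],[[0,0,2],-6.5,1],[[0,0,2],-6.6,1],[[0,0,0],0,1],[[0,0,0],0,1],[[0,0,0],0,1]])

```text
time_s: 2.35
ee_pos: [0.4882, -0.2632, 0.1637]
orientation: [[-0.995, 0.095, 0.001], [0.095, 0.995, -0.001], [-0.001, -0.001, -1.0]]
wrist_force: [-0.2, -0.5, 0.8]
width: 0.999
```

```bash
python3 - <<'E'
from h import *
snap("wrist","w1"); go([.488,-.264,.16],174.8)
E
```

```text
pos [ 0.4884 -0.2632  0.1644] yaw 174.6 shift cm [ 0.04 -0.08  0.44] rot -0.2 F [-0.49 -0.77 -0.39] M [0.017 0.001 0.052] w 1.005 t 2.4
```

View pics/w1.png

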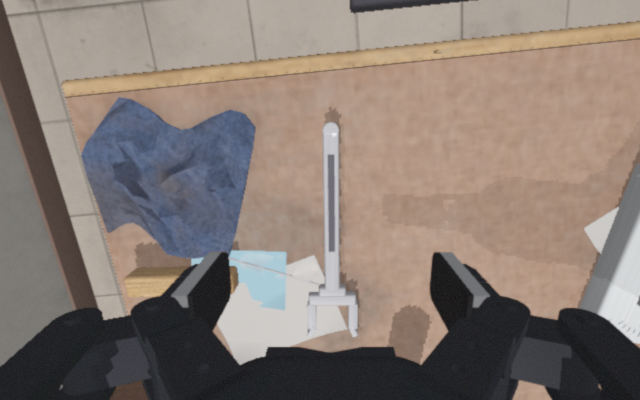

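```bash
python3 - <<'E'
from h import *
c=load("wrist","w1")
t=ray(c,331.5,122,.009);h=ray(c,333,288,.009);a=ray(c,309,331,.009);b=ray(c,355,334,.009)
m=(a+b)/2;d=m-t;L=np.linalg.norm(d);d/=L
g2=ray(c,336,290,.009);g1=ray(c,331.5,128,.009)
print(t,h,m,"L",L,np.linalg.norm(a-b),"yaw",np.degrees(np.arctan2(d[1],d[0])),"axis yaw",np.degrees(np.arctan2(*(g2-g1)[[1,0]])))
for l in (t+.057*d, m-.151*d):print(l)
im=cv2.imread("pics/w1.png");g=im.astype(int)
# handle edges: bright row scan
for v in range(135,290,15):
    r=g[v,300:365]; sat=r.max(1)-r.min(1); k=np.where((sat<30))[0]+300
    if len(k): 
        p=ray(c,(k[0]+k[-1])/2,v,.009);print(v,k[0],k[-1],p.round(4))
E
```

```text
[ 0.43002201 -0.25629643  0.009     ] [ 0.58434866 -0.2695933   0.009     ] [ 0.6334553  -0.27519963  0.009     ] L 0.20430964819665107 0.04603472153354253 yaw -5.308730306415054 axis yaw -3.82838142933791
[ 0.48677752 -0.2615702   0.009     ]
[ 0.483103   -0.26122876  0.009     ]
135 322 339 [ 0.4406 -0.2582  0.009 ]
150 322 339 [ 0.4532 -0.2594  0.009 ]
165 323 339 [ 0.4661 -0.2602  0.009 ]
180 323 339 [ 0.4792 -0.2614  0.009 ]
195 323 339 [ 0.4927 -0.2627  0.009 ]
210 323 339 [ 0.5065 -0.2641  0.009 ]
225 323 339 [ 0.5207 -0.2654  0.009 ]
240 316 340 [ 0.5349 -0.2696  0.009 ]
255 310 339 [ 0.5495 -0.2743  0.009 ]
270 300 339 [ 0.5643 -0.2805  0.009 ]
285 300 354 [ 0.5806 -0.275   0.009 ]
```

Emit:
send_rows(commands=[[[-0.7,3.7,0],0,1],[[-0.7,3.7,0],0,1],[[-0.7,3.7,0],0,1],[[-0.7,3.7,0],0,1],[[-0.7,3.7,0],0,1],[[-0.7,3.7,0],0,1],[[-0.7,3.7,0],0,1],[[-0.6,3.9,0],0,1],[[0,0,0],0,1],[[0,0,0],0,1],[[0,0,0],0,1]])

```text
time_s: 3.32
ee_pos: [0.5704, 0.0285, 0.1639]
orientation: [[-0.996, 0.092, 0.002], [0.092, 0.996, -0.001], [-0.002, -0.0, -1.0]]
wrist_force: [-0.5, 0.3, 0.9]
width: 1.0
```

```bash
python3 - <<'E'
from h import *
c,im=snap("wrist","w2"); go([.57,.03,.16],174.8)
cv2.imwrite("pics/w2c.png",cv2.resize(im[40:320,180:500],None,fx=2.1,fy=2.1,interpolation=cv2.INTER_CUBIC))
E
```

```text
pos [0.5702 0.0277 0.1636] yaw 174.66 shift cm [0.04 0.22 0.36] rot -0.14 F [-0.79 -0.5   0.03] M [ 0.008  0.003 -0.006] w 0.998 t 3.3667
```

View pics/w2c.png

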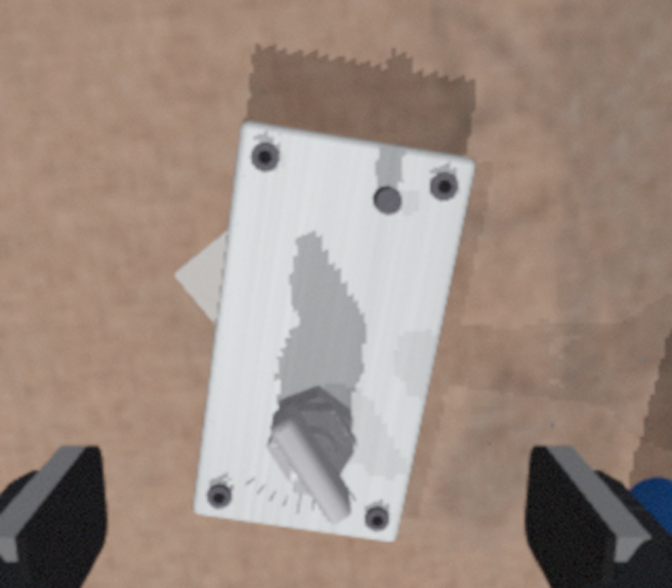

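```bash
python3 - <<'E'
from h import *
from scipy.optimize import least_squares
c=load("wrist","w2")
px=lambda x,y:np.array([180+(x+.5)/2.1-.5,40+(y+.5)/2.1-.5])
o=np.array
L=[((-.115,-.045,.024),(243,123)),((-.115,.045,.024),(473,158)),((.05,-.045,.024),(196,513)),((.05,.045,.024),(396,540)),((-.095,.013,.04),(388,199))]
P=[o(a) for a,_ in L];U=[px(*b) for _,b in L]
def T(p,a): 
    C,S=np.cos(p[2]),np.sin(p[2]);return o([p[0]+C*a[0]-S*a[1],p[1]+S*a[0]+C*a[1],a[2]])
def f(p): return np.concatenate([proj(c,T(p,a))-u for a,u in zip(P,U)])
r=least_squares(f,[.62,.02,-.15]);p=r.x
print("fixture",p,np.degrees(p[2]),"res",r.fun.round(1))
for k in [(311,470)]: print("bar top",ray(c,*px(*k),.0725))
e1=ray(c,*px(286,424),.0725);e2=ray(c,*px(340,517),.0725);print("bar",e1,e2,np.linalg.norm(e1-e2),"yaw",np.degrees(np.arctan2(*(e2-e1)[[1,0]])),(e1+e2)/2)
print("pin",ray(c,*px(388,199),.04), T(p,P[4]))
sp=o([np.cos(p[2]),np.sin(p[2])])
for off in (.135,.18,.175): print("grip at",off,p[:2]-off*sp)
go([.485,-.2618,.10],174.85)
E
```

```text
fixture [ 0.61252639  0.02365164 -0.24257283] -13.898399101553764 res [-1.7 -1.6  1.8 -0.5 -1.2  1.   1.1  1.3 -0.   0.6]
bar top [0.61074559 0.0231505  0.0725    ]
bar [0.59285199 0.0162582  0.0725    ] [0.62984548 0.03168752 0.0725    ] 0.04008219711117179 yaw 22.640141847752815 [0.61134874 0.02397286 0.0725    ]
pin [0.52295223 0.05912575 0.04      ] [0.52343029 0.05909013 0.04      ]
grip at 0.135 [0.48147875 0.05607877]
grip at 0.18 [0.43779621 0.06688781]
grip at 0.175 [0.44264983 0.0656868 ]
pos [0.5702 0.0277 0.1636] yaw 174.66 shift cm [  5.8  -29.62   6.36] rot -0.19 F [-0.79 -0.5   0.03] M [ 0.008  0.003 -0.006] w 0.998 t 3.3667
```

Emit:
send_rows(commands=[[[0.7,-3.7,0.8],0,1],[[0.7,-3.7,0.8],0,1],[[0.7,-3.7,0.8],0,1],[[0.7,-3.7,0.8],0,1],[[0.7,-3.7,0.8],0,1],[[0.7,-3.7,0.8],0,1],[[0.8,-3.7,0.8],0,1],[[0.8,-3.7,0.8],0,1],[[0,0,2.5],-0.2,0.4],[[0,0,2.5],0,0.4],[[0,0,1.5],0,0.4],[[0,0,0],0,0.4],[[0,0,0],0,0.4],[[0,0,0],0,0.4]])

```text
time_s: 4.53
ee_pos: [0.4854, -0.2621, 0.0351]
orientation: [[-0.996, 0.09, 0.002], [0.09, 0.996, -0.001], [-0.002, -0.001, -1.0]]
wrist_force: [0.4, 0.0, -0.3]
width: 0.398
```

```bash
python3 - <<'E'
from h import *
go([.485,-.2618,.013],174.85)
E
```

```text
pos [ 0.4854 -0.2621  0.0351] yaw 174.84 shift cm [0.04 0.03 2.21] rot -0.01 F [ 0.39  0.04 -0.31] M [ 0.01  -0.044  0.007] w 0.398 t 4.5333
```

Emit:
send_rows(commands=[[[0,0,1.0],0,0.4],[[0,0,0.8],0,0.4],[[0,0,0.3],0,0.4],[[0,0,0.1],0,0.4],[[0,0,0],0,0],[[0,0,0],0,0],[[0,0,0],0,0],[[0,0,0],0,0],[[0,0,0],0,0],[[0,0,0],0,0]], newtons=90)

```text
time_s: 5.37
ee_pos: [0.4854, -0.2611, 0.0117]
orientation: [[-0.996, 0.088, 0.001], [0.088, 0.996, -0.0], [-0.001, -0.0, -1.0]]
wrist_force: [-0.2, -0.3, 3.5]
width: 0.13
```

```bash
python3 - <<'E'
from h import *
go([.485,-.2618,.10],174.85)
E
```

```text
pos [ 0.4854 -0.2611  0.0117] yaw 174.92 shift cm [ 0.02 -0.08 -8.83] rot 0.07 F [-0.24 -0.28  3.54] M [-0.035  0.026  0.051] w 0.13 t 5.3667
```

Emit:
send_rows(commands=[[[0,0,-2],0,0],[[0,0,-3.5],0,0],[[0,0,-3.5],0,0],[[0,0,0],0,0],[[0,0,0],0,0],[[0,0,0],0,0]])

```text
time_s: 5.87
ee_pos: [0.4847, -0.2608, 0.1004]
orientation: [[-0.996, 0.089, -0.001], [0.089, 0.996, 0.001], [0.001, 0.001, -1.0]]
wrist_force: [0.2, -0.0, -2.7]
width: 0.131
```

```bash
python3 - <<'E'
from h import *
p=np.array([.6122,.0237]);a=np.radians(-13.9);g=p-.183*np.array([np.cos(a),np.sin(a)]);print(g)
go([*g,.10],166.1)
snap("wrist","w3");c,im=snap("scene","s1")
j=cv2.resize(im[140:300,220:440],None,fx=2.5,fy=2.5)
w=cv2.imread("pics/w3.png")
cv2.imwrite("pics/s1c.png",np.vstack([j[:400],cv2.resize(w[:,100:540][:,:],(550,500))[150:350]]))
E
```

```text
[0.43455888 0.06766173]
pos [ 0.4847 -0.2608  0.1004] yaw 174.92 shift cm [ 7.9  32.27  0.06] rot 8.82 F [ 0.22 -0.01 -2.69] M [0.052 0.113 0.05 ] w 0.131 t 5.8667
```

View pics/s1c.png

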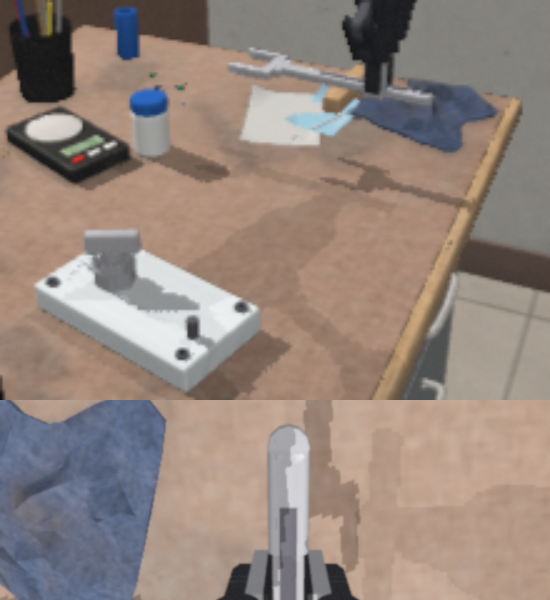

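Emit:
send_rows(commands=[[[0.8,3.2,0],0,0],[[0.8,3.2,0],0,0],[[0.8,3.2,0],0,0],[[0.8,3.2,0],0,0],[[0.8,3.2,0],0,0],[[0.8,3.2,0],0,0],[[0.8,3.2,0],0,0],[[0.8,3.2,0],0,0],[[0.8,3.2,0],0,0],[[0.7,3.5,0],0,0],[[0,0,0],3,0],[[0,0,0],3,0],[[0,0,0],2.8,0],[[0,0,0],0,0],[[0,0,0],0,0],[[0,0,0],0,0]])

```text
time_s: 7.3
ee_pos: [0.4346, 0.0676, 0.1003]
orientation: [[-0.971, 0.239, -0.002], [0.239, 0.971, -0.0], [0.002, -0.0, -1.0]]
wrist_force: [-0.0, 0.4, -1.2]
width: 0.132
```

```bash
python3 - <<'E'
from h import *
go([.4346,.0677,.040],166.1)
c,im=snap("scene","s2")
q=np.radians(-13.9)
cv2.imwrite("pics/s2c.png",cv2.resize(im[190:320,180:380],None,fx=4,fy=4,interpolation=cv2.INTER_CUBIC))
c,im=snap("top","t2")
E
```

```text
pos [0.4346 0.0676 0.1003] yaw 166.18 shift cm [-0.01  0.01  6.03] rot 0.08 F [-0.05  0.37 -1.22] M [-0.015  0.108 -0.024] w 0.132 t 7.3
```

View pics/s2c.png

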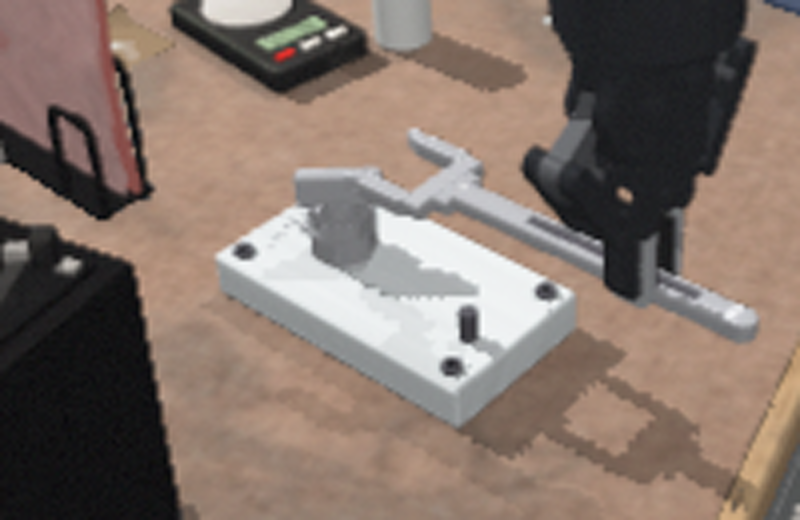

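Emit:
send_rows(commands=[[[0,-0.1,2.0],-0.4,0],[[0,0,2.0],0,0],[[0,0,1.5],0,0],[[0,0,0.7],0,0],[[0,0,0],0,0],[[0,0,0],0,0],[[0,0,0],0,0],[[0,0,0],0,0]])

```text
time_s: 8.07
ee_pos: [0.4356, 0.0668, 0.0407]
orientation: [[-0.972, 0.233, 0.002], [0.233, 0.972, 0.0], [-0.002, 0.001, -1.0]]
wrist_force: [0.0, 0.3, -1.1]
width: 0.129
```

```bash
python3 - <<'E'
from h import *
go([.4346,.0677,.038],166.1)
c,im=snap("scene","s3")
w,wi=snap("wrist","w4")
cv2.imwrite("pics/s3c.png",np.vstack([cv2.resize(im[200:310,200:380],(720,440),interpolation=cv2.INTER_CUBIC)[:,:],cv2.resize(wi[100:260,200:460],(720,443))])[:880] if 0 else cv2.resize(im[200:310,200:380],(720,440),interpolation=cv2.INTER_CUBIC))
E
```

```text
pos [0.4356 0.0668 0.0407] yaw 166.52 shift cm [0.12 0.07 0.27] rot 0.42 F [ 0.02  0.33 -1.1 ] M [ 0.04   0.068 -0.022] w 0.129 t 8.0667
```

View pics/s3c.png

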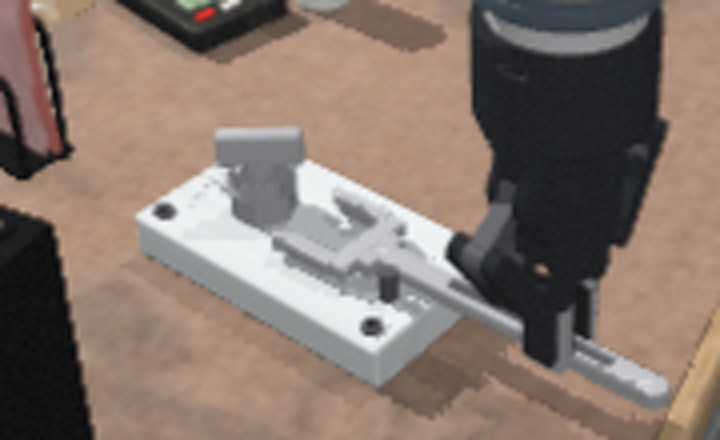

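Emit:
send_rows(commands=[[[0,0,0.15],0,0],[[0,0,0.15],0,0],[[-0.4,0,0],0,0],[[-0.4,0,0],0,0],[[-0.4,0,0],0,0],[[0,0,0],0,0],[[0,0,0],0,0]])

```text
time_s: 8.75
ee_pos: [0.4467, 0.0638, 0.0362]
orientation: [[-0.972, 0.233, -0.0], [0.233, 0.972, -0.0], [0.0, -0.0, -1.0]]
wrist_force: [-0.6, -0.4, -0.9]
width: 0.133
```

Emit:
send_rows(commands=[[[-0.3,0,0],0,0],[[-0.3,0,0],0,0],[[-0.3,0,0],0,0],[[-0.3,0,0],0,0],[[0,0,0],0,0],[[0,0,0],0,0]])

```text
time_s: 9.25
ee_pos: [0.4582, 0.0611, 0.0362]
orientation: [[-0.972, 0.233, -0.0], [0.233, 0.972, -0.0], [0.0, -0.0, -1.0]]
wrist_force: [0.3, 0.5, -0.2]
width: 0.125
```

```bash
python3 - <<'E'
from h import *
a=np.radians(-13.8);go([*(np.array([.6122,.0237])-.135*np.array([np.cos(a),np.sin(a)])),.038],166.5)
E
```

```text
pos [0.4582 0.0611 0.0362] yaw 166.51 shift cm [-2.35  0.03 -0.18] rot 0.01 F [ 0.28  0.53 -0.17] M [-0.012  0.06  -0.002] w 0.125 t 9.25
```

Emit:
send_rows(commands=[[[-0.25,0,0],0,0],[[-0.25,0,0],0,0],[[-0.25,0,0],0,0],[[-0.25,0,0],0,0],[[0,0,0],0,0],[[0,0,0],0,0]])

```text
time_s: 9.75
ee_pos: [0.4679, 0.0588, 0.0363]
orientation: [[-0.972, 0.233, -0.0], [0.233, 0.972, -0.0], [0.0, -0.0, -1.0]]
wrist_force: [0.5, -1.1, -1.0]
width: 0.129
```

Emit:
send_rows(commands=[[[-0.2,0,0],0,0],[[-0.2,0,0],0,0],[[-0.2,0,0],0,0],[[-0.2,0,0],0,0],[[0,0,0],0,0]])

```text
time_s: 10.17
ee_pos: [0.4759, 0.0569, 0.0363]
orientation: [[-0.972, 0.233, 0.0], [0.233, 0.972, -0.0], [-0.0, -0.0, -1.0]]
wrist_force: [0.2, -0.4, -1.2]
width: 0.126
```

```bash
python3 - <<'E'
from h import *
a=np.radians(-13.8);go([*(np.array([.6122,.0237])-.135*np.array([np.cos(a),np.sin(a)])),.038],166.5)
E
```

```text
pos [0.4759 0.0569 0.0363] yaw 166.51 shift cm [-0.52  0.03 -0.17] rot 0.01 F [ 0.17 -0.45 -1.18] M [ 0.02   0.03  -0.005] w 0.126 t 10.1667
```

No resistance yet; about 5 mm left by estimate. Small steps until the floor is felt.

Emit:
send_rows(commands=[[[-0.1,0,0],0,0],[[-0.1,0,0],0,0],[[-0.1,0,0],0,0],[[0,0,0],0,0]])

```text
time_s: 10.5
ee_pos: [0.4787, 0.0562, 0.0363]
orientation: [[-0.972, 0.233, 0.0], [0.233, 0.972, -0.0], [-0.0, -0.0, -1.0]]
wrist_force: [-0.2, -1.5, -1.4]
width: 0.129
```

Emit:
send_rows(commands=[[[-0.1,0,0],0,0],[[0,0,0],0,0],[[0,0,0],0,0]])

```text
time_s: 10.75
ee_pos: [0.4796, 0.056, 0.0363]
orientation: [[-0.972, 0.233, 0.0], [0.233, 0.972, -0.0], [-0.0, 0.0, -1.0]]
wrist_force: [0.6, 0.5, -0.9]
width: 0.128
```

Emit:
send_rows(commands=[[[-0.1,0,0],0,0],[[0,0,0],0,0],[[0,0,0],0,0]])

```text
time_s: 11.0
ee_pos: [0.4805, 0.0558, 0.0363]
orientation: [[-0.972, 0.233, 0.0], [0.233, 0.972, -0.0], [-0.0, 0.0, -1.0]]
wrist_force: [0.3, -0.5, -0.4]
width: 0.126
```

Emit:
send_rows(commands=[[[-0.1,0,0],0,0],[[0,0,0],0,0],[[0,0,0],0,0]])

```text
time_s: 11.25
ee_pos: [0.4812, 0.0556, 0.0361]
orientation: [[-0.972, 0.233, -0.001], [0.233, 0.972, 0.0], [0.001, -0.0, -1.0]]
wrist_force: [-0.8, -0.4, -0.4]
width: 0.124
```

Emit:
send_rows(commands=[[[-0.1,0,0],0,0],[[0,0,0],0,0],[[0,0,0],0,0]])

```text
time_s: 11.5
ee_pos: [0.4815, 0.0556, 0.0358]
orientation: [[-0.972, 0.233, -0.003], [0.233, 0.972, 0.0], [0.003, -0.0, -1.0]]
wrist_force: [-5.3, 1.3, -0.6]
width: 0.127
```

```bash
python3 - <<'E'
from h import *
go([.4815,.0556,.038],166.5)
c,im=snap("scene","s4")
cv2.imwrite("pics/s4c.png",cv2.resize(im[200:310,200:380],(720,440),interpolation=cv2.INTER_CUBIC))
E
```

```text
pos [0.4815 0.0556 0.0358] yaw 166.53 shift cm [-0.    0.   -0.22] rot 0.03 F [-5.31  1.34 -0.59] M [0.239 0.84  0.017] w 0.127 t 11.5
```

View pics/s4c.png

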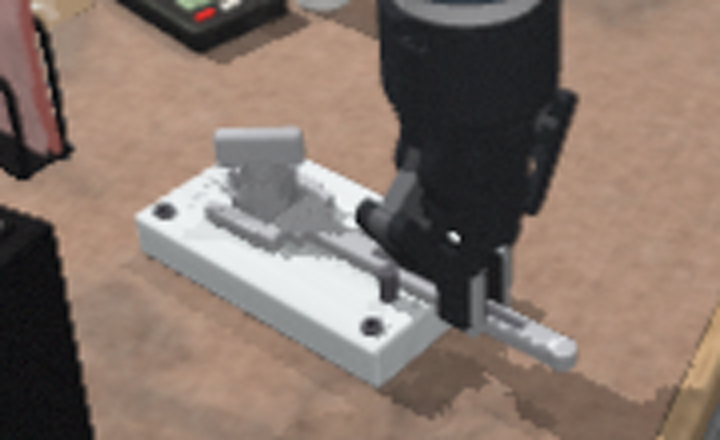

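Emit:
send_rows(commands=[[[0.1,0,0],0,0],[[0,0,0],0,0],[[0,0,0],0,0.35],[[0,0,0],0,0.35],[[0,0,0],0,0.35],[[0,0,0],0,0.35],[[0,0,0],0,0.35],[[0,0,0],0,0.35],[[0,0,-1],0,0.35],[[0,0,-3],0,0.35],[[0,0,-3.5],0,0.4],[[0,0,-3],0,0.4],[[0,0,0],0,0.4],[[0,0,0],0,0.4],[[0,0,0],0,0.4]])

```text
time_s: 12.8
ee_pos: [0.4814, 0.0556, 0.1415]
orientation: [[-0.972, 0.233, 0.0], [0.233, 0.972, -0.0], [-0.0, 0.0, -1.0]]
wrist_force: [-0.1, 0.4, -1.0]
width: 0.398
```

```bash
python3 - <<'E'
from h import *
c,im=snap("wrist","w5"); go([.6117,.0237,.12],-157.4)
cv2.imwrite("pics/w5c.png",im[60:400,140:540])
E
```

```text
pos [0.481  0.0555 0.1404] yaw 166.52 shift cm [-13.46  -0.05   2.02] rot -36.08 F [-0.26  0.23 -0.63] M [-0.014  0.015  0.057] w 0.404 t 12.85
```

View pics/w5c.png

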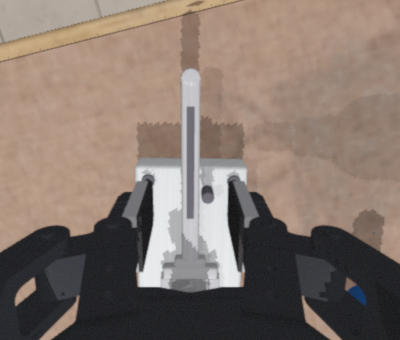

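Emit:
send_rows(commands=[[[-3.4,0,0],0,0.6],[[-3.4,0,0],0,0.6],[[-3.4,0,0],0,0.6],[[-3.26,0,0],0,0.6],[[0,0,0],-6,0.6],[[0,0,0],-6,0.6],[[0,0,0],-6,0.6],[[0,0,0],-6,0.6],[[0,0,0],-6,0.6],[[0,0,0],-6,0.6],[[0,0,0],0,0.6],[[0,0,0],0,0.6]])

```text
time_s: 13.85
ee_pos: [0.6117, 0.0242, 0.1397]
orientation: [[-0.925, -0.38, -0.003], [-0.38, 0.925, 0.0], [0.002, 0.001, -1.0]]
wrist_force: [0.4, 0.1, 0.1]
width: 0.598
```

```bash
python3 - <<'E'
from h import *
c,im=snap("wrist","w6"); go([.6117,.0237,.0625],-157.4)
print(proj(c,[.6117,.0237,.0725]))
cv2.imwrite("pics/w6c.png",cv2.resize(im[120:330,180:480],None,fx=2.5,fy=2.5))
E
```

```text
pos [0.6118 0.0242 0.14  ] yaw -157.67 shift cm [ 0.01 -0.05  7.75] rot -0.27 F [-0.71 -0.01 -0.26] M [-0.049  0.023  0.018] w 0.605 t 13.9
[328.41381791 221.12690302]
```

View pics/w6c.png

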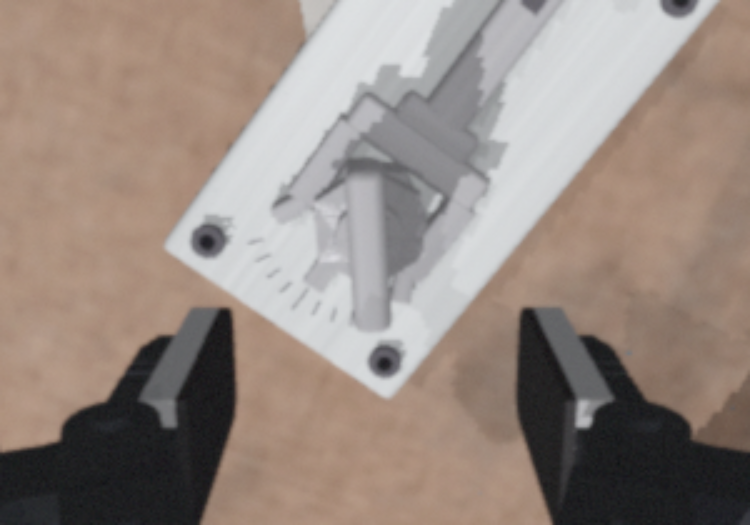

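Emit:
send_rows(commands=[[[0,-0.1,2.5],-1.8,0.6],[[0,0,2.5],0,0.6],[[0,0,1.5],0,0.6],[[0,0,1.2],0,0.6],[[0,0,0],0,0.6],[[0,0,0],0,0.6],[[0,0,0],0,0.6]], newtons=60)

```text
time_s: 14.48
ee_pos: [0.6134, 0.0233, 0.0657]
orientation: [[-0.912, -0.411, 0.002], [-0.411, 0.912, -0.0], [-0.002, -0.001, -1.0]]
wrist_force: [0.4, 0.1, 0.1]
width: 0.602
```

```bash
cat >> h.py <<'E'
def avg(n=10):
    F=[];M=[]
    for i in range(n):
        arm.camera("wrist");s=arm.read_state();F.append(s['wrist_force']);M.append(s['moment'])
    R=s['orientation'];print("F",np.mean(F,0).round(2),"M",np.mean(M,0).round(3),"sd",np.std(M,0).round(3),"yaw",np.degrees(np.arctan2(R[1,0],R[0,0])).round(2),s['ee_pos'].round(4),"w",round(float(s['width']),3),"q6",s['qpos'][5].round(3),"e6",s['effort'][5].round(3),"t",s['time_s'])
E
python3 - <<'E'
from h import *
avg(8)
E
```

```text
F [-0.04 -0.09  0.33] M [ 0.005 -0.003 -0.001] sd [0.017 0.025 0.023] yaw -155.68 [0.6129 0.0233 0.0647] w 0.603 q6 -2.013 e6 0.002 t 14.8833
```

Emit:
send_rows(commands=[[[0.1,0,0],0,0.3],[[0,0,0],0,0],[[0,0,0],0,0],[[0,0,0],0,0],[[0,0,0],0,0],[[0,0,0],0,0],[[0,0,0],0,0],[[0,0,0],0,0]], newtons=60)

```text
time_s: 15.55
ee_pos: [0.612, 0.0225, 0.0646]
orientation: [[-0.911, -0.412, 0.0], [-0.412, 0.911, -0.001], [-0.0, -0.001, -1.0]]
wrist_force: [-0.6, -3.5, 1.9]
width: 0.159
```

```bash
python3 - <<'E'
from h import *
avg(5)
E
```

```text
F [-0.1  -3.36  3.6 ] M [-0.681  0.029 -0.016] sd [0.059 0.03  0.019] yaw -155.69 [0.6119 0.0225 0.0645] w 0.155 q6 -2.013 e6 -0.006 t 15.8
```

Emit:
send_rows(commands=[[[0,-0.08,0],0,0],[[0,0,0],0,0],[[0,0,0],0,0],[[0,0,0],0,0]], newtons=90)

```text
time_s: 16.13
ee_pos: [0.6121, 0.0224, 0.0646]
orientation: [[-0.911, -0.412, -0.0], [-0.412, 0.911, 0.001], [-0.0, 0.001, -1.0]]
wrist_force: [-1.4, -2.2, 4.8]
width: 0.134
```

```bash
python3 - <<'E'
from h import *
avg(4)
c,im=snap("wrist","w7")
c2,i2=snap("scene","s7")
a=cv2.resize(im[200:330,230:430],None,fx=2.5,fy=2.5);b=cv2.resize(i2[200:310,200:350],None,fx=500/150,fy=500/150*.7)
cv2.imwrite("pics/w7c.png",np.vstack([a,b])[:600])
E
```

```text
F [-1.24 -2.32  4.94] M [-0.372  0.282 -0.013] sd [0.042 0.006 0.021] yaw -155.67 [0.612  0.0225 0.0646] w 0.137 q6 -2.015 e6 -0.017 t 16.3333
```

View pics/w7c.png

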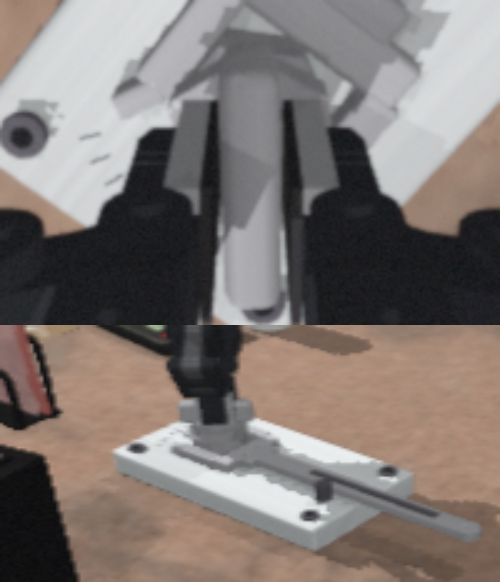

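Emit:
send_rows(commands=[[[0,0,0],3,0],[[0,0,0],3,0],[[0,0,0],3,0],[[0,0,0],0,0]])

```text
time_s: 16.77
ee_pos: [0.612, 0.0226, 0.0646]
orientation: [[-0.965, -0.262, -0.0], [-0.262, 0.965, 0.001], [-0.0, 0.001, -1.0]]
wrist_force: [-3.0, -2.1, 4.8]
width: 0.135
```

```bash
python3 - <<'E'
from h import *
avg(5)
E
```

```text
F [-1.87 -1.9   5.28] M [-0.278  0.328 -0.002] sd [0.024 0.024 0.025] yaw -164.66 [0.612  0.0226 0.0647] w 0.132 q6 -1.858 e6 -0.016 t 17.0167
```

Emit:
send_rows(commands=[[[0,0,0],3,0],[[0,0,0],3,0],[[0,0,0],3,0],[[0,0,0],0,0]])

```text
time_s: 17.35
ee_pos: [0.612, 0.0228, 0.0647]
orientation: [[-0.994, -0.108, -0.0], [-0.108, 0.994, 0.001], [0.0, 0.001, -1.0]]
wrist_force: [-1.1, -1.6, 5.7]
width: 0.13
```

```bash
python3 - <<'E'
from h import *
avg(5)
E
```

```text
F [-2.13 -1.26  5.56] M [-0.196  0.34  -0.034] sd [0.024 0.025 0.033] yaw -173.66 [0.6119 0.0228 0.0647] w 0.134 q6 -1.7 e6 -0.016 t 17.6
```

Emit:
send_rows(commands=[[[0,0,0],3,0],[[0,0,0],3,0],[[0,0,0],0,0]])

```text
time_s: 17.85
ee_pos: [0.612, 0.0229, 0.0647]
orientation: [[-1.0, -0.003, -0.0], [-0.003, 1.0, 0.001], [0.0, 0.001, -1.0]]
wrist_force: [-1.7, -0.7, 5.0]
width: 0.131
```

```bash
python3 - <<'E'
from h import *
avg(5)
E
```

```text
F [-2.   -0.66  5.07] M [-0.129  0.358 -0.012] sd [0.027 0.021 0.023] yaw -179.65 [0.6119 0.0229 0.0647] w 0.136 q6 -1.596 e6 -0.016 t 18.1
```

Emit:
send_rows(commands=[[[0,0,0],2,0],[[0,0,0],2,0],[[0,0,0],0,0],[[0,0,0],0,0]])

```text
time_s: 18.43
ee_pos: [0.612, 0.023, 0.0647]
orientation: [[-0.998, 0.064, -0.0], [0.064, 0.998, 0.001], [0.0, 0.001, -1.0]]
wrist_force: [-1.2, 0.4, 4.9]
width: 0.133
```

```bash
python3 - <<'E'
from h import *
avg(2)
E
```

```text
F [-1.74 -0.04  5.11] M [-0.122  0.338 -0.024] sd [0.013 0.008 0.009] yaw 176.35 [0.612  0.023  0.0646] w 0.135 q6 -1.526 e6 -0.013 t 18.5333
```

Emit:
send_rows(commands=[[[0,0,0],2,0],[[0,0,0],2,0],[[0,0,0],0,0],[[0,0,0],0,0]])

```text
time_s: 18.87
ee_pos: [0.612, 0.0231, 0.0647]
orientation: [[-0.991, 0.133, -0.0], [0.133, 0.991, 0.002], [0.0, 0.002, -1.0]]
wrist_force: [-2.2, -0.4, 5.4]
width: 0.132
```

```bash
python3 - <<'E'
from h import *
avg(2)
E
```

```text
F [-1.38 -0.74  5.33] M [-0.048  0.344  0.015] sd [0.011 0.03  0.023] yaw 172.36 [0.612  0.0231 0.0647] w 0.133 q6 -1.456 e6 -0.013 t 18.9667
```

Emit:
send_rows(commands=[[[0,0,0],2,0],[[0,0,0],2,0],[[0,0,0],0,0],[[0,0,0],0,0]])

```text
time_s: 19.3
ee_pos: [0.612, 0.0231, 0.0646]
orientation: [[-0.979, 0.202, -0.0], [0.202, 0.979, 0.002], [0.001, 0.002, -1.0]]
wrist_force: [-2.0, 0.1, 4.2]
width: 0.134
```

```bash
python3 - <<'E'
from h import *
avg(2)
E
```

```text
F [-1.59  0.38  5.43] M [ 0.02   0.316 -0.04 ] sd [0.013 0.04  0.013] yaw 168.36 [0.612  0.0231 0.0647] w 0.131 q6 -1.386 e6 -0.012 t 19.4
```

Emit:
send_rows(commands=[[[0,0,0],2,0],[[0,0,0],2,0],[[0,0,0],0,0],[[0,0,0],0,0]])

```text
time_s: 19.73
ee_pos: [0.612, 0.0232, 0.0646]
orientation: [[-0.963, 0.27, -0.0], [0.27, 0.963, 0.002], [0.001, 0.002, -1.0]]
wrist_force: [-1.8, 0.1, 4.5]
width: 0.132
```

```bash
python3 - <<'E'
from h import *
avg(2)
E
```

```text
F [-2.11 -0.07  5.33] M [0.026 0.28  0.002] sd [0.013 0.017 0.019] yaw 164.36 [0.612  0.0232 0.0646] w 0.131 q6 -1.317 e6 -0.012 t 19.8333
```

```bash
python3 - <<'E'
from h import *
c,im=snap("wrist","w8"); w7=cv2.imread("pics/w7.png")
g=lambda i:cv2.cvtColor(i,cv2.COLOR_BGR2GRAY)
for v in (232,240,250,260,270,280,290,300,310,318): print(v,"".join("%4d"%x for x in g(w7)[v,308:352:2]),"\n   ","".join("%4d"%x for x in g(im)[v,308:352:2]))
# handle line in tool/world: tail position
c5=load("wrist","w5")
E
```

```text
232   94 109 144 134 129 101 112 124 132 131 130 130 131 130 130 128 113 118 118 116 109 100 
      97  97 107 117 115 103 123 134 141 143 143 140 140 142 139 133 112 115 117 117 109 105
240  117 117 113  89  62 102 114 125 130 131 132 137 137 137 136 133 124 103  54  63  94  95 
     107 107 104  74  64 128 155 169 176 179 178 180 180 180 173 164 141 104  57  65 105 104
250  100 100  80  18  33  99 113 125 130 131 132 134 135 137 134 134 125 103  31  24  80 100 
     105 105  82  27  32 100 137 152 164 175 175 173 171 171 165 160 142  98  32  31  86 107
260  100  96  35  20  28  74  94 106 116 123 129 133 136 139 135 132 125 100  34  23  35  95 
     104 103  40  30  19  88 133 150 163 166 167 170 171 172 168 161 141 112  31  32  36 100
270   97  64  21  27  27  72  95 103 111 116 117 119 123 124 122 126 127  92  32  20  24  60 
     105  70  25  24  32  83 132 148 163 167 169 172 172 174 167 160 146  93  22  24  25  62
280  118  59  40  29  28  75  93 104 114 117 118 121 126 164 157 144 128  90  32  35  41  63 
     123  83  59  45  29  90 127 146 162 172 171 174 172 174 171 162 150  85  25  37  47  56
290   27  36  37  31  53 152  95 118 130 118 147 169 168 168 158 144 131 129  47  44  58  55 
      30  50  59  48  52 161 127 145 162 172 173 173 174 174 171 163 150 152  57  47  50  33
300   33  36  37  32  63 169 154 165 174 174 171 170 168 168 159 146 131 170 112  46  59  52 
      32  52  57  46  97 204 136 156 168 173 175 177 176 177 172 163 153 148 109  49  60  53
310   31  36  36  29 162 200 151 163 173 176 171 171 168 167 161 147 132 135 123  52  58  49 
      37  48  59  49 168 205 144 155 176 185 186 187 187 189 185 172 161 171 178  49  50  21
318   28  32  32  56 183 199 184 163 173 175 173 171 169 166 160 147 131  90 108  58  58  52 
      31  44  63  60 131 148 144 156 174 187 187 188 188 188 185 173 162 139 131  55  61  49
```

Emit:
send_rows(commands=[[[0,0,0],2,0],[[0,0,0],2,0],[[0,0,0],0,0],[[0,0,0],0,0]])

```text
time_s: 20.22
ee_pos: [0.612, 0.0233, 0.0647]
orientation: [[-0.942, 0.336, -0.0], [0.336, 0.942, 0.002], [0.001, 0.002, -1.0]]
wrist_force: [-2.0, -0.2, 5.4]
width: 0.132
```

```bash
python3 - <<'E'
from h import *
avg(4)
E
```

```text
F [-1.96  0.63  5.15] M [ 0.106  0.306 -0.011] sd [0.038 0.018 0.023] yaw 160.36 [0.612  0.0233 0.0646] w 0.135 q6 -1.247 e6 -0.015 t 20.4167
```

Emit:
send_rows(commands=[[[0,0,0],2,0],[[0,0,0],2,0],[[0,0,0],0,0],[[0,0,0],0,0]])

```text
time_s: 20.75
ee_pos: [0.612, 0.0234, 0.0647]
orientation: [[-0.916, 0.401, -0.0], [0.401, 0.916, 0.002], [0.001, 0.002, -1.0]]
wrist_force: [-1.4, -0.2, 5.8]
width: 0.13
```

```bash
python3 - <<'E'
from h import *
avg(4)
E
```

```text
F [-1.67  0.75  4.82] M [0.099 0.26  0.091] sd [0.029 0.019 0.02 ] yaw 156.37 [0.612  0.0234 0.0647] w 0.132 q6 -1.177 e6 0.067 t 20.95
```

Emit:
send_rows(commands=[[[0,0,0],1,0],[[0,0,0],1,0],[[0,0,0],0,0],[[0,0,0],0,0]])

```text
time_s: 21.28
ee_pos: [0.6121, 0.0234, 0.0647]
orientation: [[-0.902, 0.432, 0.0], [0.432, 0.902, 0.002], [0.001, 0.002, -1.0]]
wrist_force: [-1.5, 0.6, 5.2]
width: 0.134
```

```bash
python3 - <<'E'
from h import *
avg(4)
E
```

```text
F [-1.69  0.6   5.25] M [0.123 0.245 0.132] sd [0.021 0.018 0.028] yaw 154.39 [0.6121 0.0234 0.0647] w 0.128 q6 -1.142 e6 0.15 t 21.4833
```

Emit:
send_rows(commands=[[[0,0,0],1,0],[[0,0,0],1,0],[[0,0,0],0,0],[[0,0,0],0,0]])

```text
time_s: 21.82
ee_pos: [0.6121, 0.0235, 0.0647]
orientation: [[-0.886, 0.463, 0.0], [0.463, 0.886, 0.002], [0.001, 0.002, -1.0]]
wrist_force: [-1.3, 0.9, 4.1]
width: 0.134
```

```bash
python3 - <<'E'
from h import *
avg(4)
E
```

```text
F [-1.67  0.38  4.78] M [0.123 0.247 0.21 ] sd [0.022 0.018 0.017] yaw 152.39 [0.6121 0.0235 0.0647] w 0.132 q6 -1.107 e6 0.197 t 22.0167
```

Emit:
send_rows(commands=[[[0,0,0],1,0],[[0,0,0],1,0],[[0,0,0],1,0],[[0,0,0],0,0],[[0,0,0],0,0]])

```text
time_s: 22.43
ee_pos: [0.6121, 0.0235, 0.0647]
orientation: [[-0.861, 0.509, 0.0], [0.509, 0.861, 0.002], [0.001, 0.002, -1.0]]
wrist_force: [-1.1, 1.0, 5.5]
width: 0.131
```

```bash
python3 - <<'E'
from h import *
avg(5)
E
```

```text
F [-1.71  0.95  5.15] M [0.189 0.244 0.283] sd [0.017 0.032 0.027] yaw 149.4 [0.6121 0.0235 0.0647] w 0.13 q6 -1.055 e6 0.277 t 22.6833
```

Emit:
send_rows(commands=[[[0,0,0],1,0],[[0,0,0],1,0],[[0,0,0],0,0],[[0,0,0],0,0]])

```text
time_s: 23.02
ee_pos: [0.6121, 0.0235, 0.0647]
orientation: [[-0.842, 0.539, 0.0], [0.539, 0.842, 0.002], [0.001, 0.002, -1.0]]
wrist_force: [-1.3, 1.4, 4.9]
width: 0.132
```

```bash
python3 - <<'E'
from h import *
avg(8)
E
```

```text
F [-1.18  0.85  5.11] M [0.204 0.216 0.326] sd [0.021 0.015 0.022] yaw 147.41 [0.6121 0.0236 0.0647] w 0.129 q6 -1.02 e6 0.333 t 23.4167
```

Emit:
send_rows(commands=[[[0,0,0],1,0],[[0,0,0],1,0],[[0,0,0],1,0],[[0,0,0],1,0],[[0,0,0],0,0],[[0,0,0],0,0]])

```text
time_s: 23.92
ee_pos: [0.6122, 0.0236, 0.0647]
orientation: [[-0.803, 0.596, 0.0], [0.596, 0.803, 0.002], [0.001, 0.002, -1.0]]
wrist_force: [-0.8, 1.9, 4.5]
width: 0.131
```

```bash
python3 - <<'E'
from h import *
avg(8)
E
```

```text
F [-1.19  1.85  5.02] M [0.302 0.2   0.434] sd [0.047 0.042 0.035] yaw 143.4 [0.6122 0.0236 0.0647] w 0.132 q6 -0.95 e6 0.441 t 24.3167
```

Emit:
send_rows(commands=[[[0,0,0],1,0],[[0,0,0],1,0],[[0,0,0],0.6,0],[[0,0,0],0,0],[[0,0,0],0,0],[[0,0,0],0,0]])

```text
time_s: 24.82
ee_pos: [0.6122, 0.0236, 0.0647]
orientation: [[-0.775, 0.632, 0.0], [0.632, 0.775, 0.002], [0.001, 0.002, -1.0]]
wrist_force: [-0.7, 2.1, 4.5]
width: 0.13
```

```bash
python3 - <<'E'
from h import *
avg(10)
E
```

```text
F [-1.3   1.78  4.93] M [0.311 0.185 0.506] sd [0.023 0.023 0.013] yaw 140.81 [0.6122 0.0236 0.0647] w 0.13 q6 -0.905 e6 0.526 t 25.3167
```

Emit:
send_rows(commands=[[[0,0,0],0,0.4],[[0,0,0],0,0.4],[[0,0,0],0,0.4],[[0,0,0],0,0.4],[[0,0,0],0,0.4],[[0,0,0],0,0.4],[[0,0,0],0,0.4],[[0,0,-1],0,0.4],[[0,0,-3],0,0.4],[[0,0,-3],0,0.4],[[0,0,-2],0,0.4],[[0,0,0],0,0.4],[[0,0,0],0,0.4],[[0,0,0],0,0.4]])

```text
time_s: 26.48
ee_pos: [0.6119, 0.0221, 0.1541]
orientation: [[-0.774, 0.633, -0.0], [0.633, 0.774, -0.0], [0.0, -0.0, -1.0]]
wrist_force: [-0.6, 0.3, -0.3]
width: 0.4
```

```bash
python3 - <<'E'
from h import *
avg(4)
c,im=snap("wrist","w9"); 
g=cv2.cvtColor(im,cv2.COLOR_BGR2GRAY)
# bar edges in picture, and scene difference outside the arm for the spanner handle/tail vs release time
for v in (190,205,220,235): print(v,g[v,300:356:3])
_,b=snap("scene","s9");a=cv2.imread("pics/s7.png")
d=np.abs(a.astype(int)-b).max(2); r=d[225:315,285:380]; ys,xs=np.where(r>60);print("tail region changed px",len(ys), (xs.min()+285,xs.max()+285,ys.min()+225,ys.max()+225) if len(ys) else 0)
t0=cv2.imread("pics/t2.png");_,t1=snap("top","t9")
for n,(x0,x1,y0,y1) in dict(jar=(335,370,140,200),tube=(170,200,150,185),tube2=(425,450,90,112),wood=(405,462,210,235)).items(): print(n,(np.abs(t0[y0:y1,x0:x1].astype(int)-t1[y0:y1,x0:x1]).max(2)>60).sum())
E
```

```text
F [ 0.28  0.31 -0.43] M [-0.008 -0.018 -0.002] sd [0.017 0.007 0.015] yaw 140.72 [0.6115 0.0221 0.1527] w 0.401 q6 -0.905 e6 0.0 t 26.6833
190 [177 158 116 154 156 122 108 151 182 186 186 169 120 156 168 162 140 168
 174]
205 [186 187 186 180 173 198 158 130 143 179 184 187 173 153 173 153 170 168
 199]
220 [217 218 215 183 188 184 208 204 184 144 177 184 187 176 142 172 208 219
 221]
235 [217 214 217 217 217 214 215 218 213 218 187 174 185 189 180 171 210 196
 215]
tail region changed px 326 (np.int64(285), np.int64(368), np.int64(256), np.int64(313))
jar 0
tube 262
tube2 0
wood 0
```

```bash
python3 - <<'E'
from h import *
for n in("s7","s9"):
    im=cv2.imread(f"pics/{n}.png").astype(int);r=im[262:300,318:356]
    m=((r.max(2)-r.min(2)<22)&(r.max(2)>110)).astype(np.uint8)
    k,l,st,ce=cv2.connectedComponentsWithStats(m);i=1+st[1:,4].argmax();print(n,st[i],ce[i])
c=cam("scene");print("world of tail px", ray(c,344,288,.033))
for n in("t2","t9"):
    im=cv2.imread(f"pics/{n}.png").astype(int);r=im[140:195,160:210]
    m=((r[...,0]>r[...,2]+60)).astype(np.uint8);k,l,st,ce=cv2.connectedComponentsWithStats(m);i=1+st[1:,4].argmax();print(n,st[i],ce[i])
E
```

```text
s7 [  0   0  27  31 239] [11.         17.33054393]
s9 [  0   0  25  32 266] [ 9.85338346 17.81954887]
world of tail px [0.42636718 0.06840171 0.033     ]
t2 [ 15  18  18  17 171] [23.64912281 26.13450292]Traceback (most recent call last):
  File "<stdin>", line 9, in <module>
ValueError: attempt to get argmax of an empty sequence
```

Emit:
send_rows(commands=[[[3,0,-2.5],0,0.4],[[3,0,-2.5],0,0.4],[[3,0,0],0,0.4],[[3,0,0],0,0.4],[[0,0,0],-6,0.4],[[0,0,0],-6,0.4],[[0,0,0],-6,0.4],[[0,0,0],-6,0.4],[[0,0,0],0,0.4],[[0,0,0],0,0.4]])

```text
time_s: 27.67
ee_pos: [0.5192, 0.0981, 0.2041]
orientation: [[-0.964, 0.267, -0.0], [0.267, 0.964, -0.0], [0.0, -0.0, -1.0]]
wrist_force: [1.0, 0.2, 0.1]
width: 0.402
```

```bash
python3 - <<'E'
from h import *
c,im=snap("wrist","w10");go([.5,.05,.2],166)
_,t=snap("top","t10")
r=t.astype(int)[140:195,160:210];m=((r[...,0]>r[...,2]+60)).astype(np.uint8);k,l,st,ce=cv2.connectedComponentsWithStats(m);i=1+st[1:,4].argmax();print("tube t10",st[i],ce[i])
# tail: expected handle line beyond the base
th=np.radians(-13.9);u=np.array([np.cos(th),np.sin(th)]);n=np.array([-u[1],u[0]]);S=np.array([.6122,.0237])
g=im.astype(int);sat=g.max(2)-g.min(2)
for d in (.125,.14,.16,.18,.186,.19,.192,.194,.198):
    o=[]
    for y in np.arange(-.016,.0161,.002):
        p=S-d*u+y*n;x,v=proj(c,[*p,.0335]);o.append(int(sat[int(round(v)),int(round(x))]) if 0<=v<400 and 0<=x<640 else -1)
    print(d,o)
E
```

```text
pos [0.5192 0.0981 0.2041] yaw 164.53 shift cm [ 0.57 -5.15  0.42] rot -1.47 F [-0.09  0.19 -0.24] M [ 0.039 -0.039 -0.045] w 0.402 t 27.7167
tube t10 [ 15  18  18  17 170] [23.54117647 25.94705882]
0.125 [41, 41, 42, 42, 42, 33, 4, 5, 7, 8, 6, 4, 3, 24, 38, 36, 36]
0.14 [39, 39, 40, 40, 43, 32, 3, 4, 9, 10, 7, 4, 3, 17, 41, 34, 36]
0.16 [46, 46, 45, 43, 48, 48, 9, 4, 9, 9, 8, 5, 4, 17, 39, 42, 41]
0.18 [48, 47, 46, 49, 47, 47, 28, 5, 4, 5, 5, 4, 4, 4, 40, 47, 45]
0.186 [46, 46, 46, 47, 46, 49, 26, 3, 4, 4, 4, 4, 6, 26, 44, 48, 48]
0.19 [44, 43, 47, 48, 47, 47, 48, 46, 19, 4, 4, 11, 33, 40, 43, 48, 47]
0.192 [44, 45, 48, 45, 48, 48, 48, 48, 45, 40, 40, 42, 41, 40, 42, 46, 48]
0.194 [45, 44, 46, 46, 46, 49, 47, 49, 47, 42, 41, 42, 42, 41, 41, 47, 48]
0.198 [48, 43, 45, 46, 48, 48, 49, 47, 47, 42, 39, 43, 41, 40, 42, 45, 47]
```

```bash
python3 - <<'E'
from plant import arm
print(arm.close_job(),arm.read_state()['time_s'])
E
```

```text
the job is handed in; nothing more can be done
the job is handed in; nothing more can be done
```

I slid the spanner fully home on the lower nut, let go of it, tightened the jam nut to about 0.5 N m, and handed the job in at about 28 s. The hand-in gave no verdict.

- **Spanner on the nut:** The floor of the jaw met the nut with about 5 N, well under the 40 N limit. I backed off 1 mm before letting go.
- **Tightening:** I turned the wings about 67° clockwise in small steps. The torque began to rise at about 48°. At the last step the wrist moment averaged 0.506 N m and the last joint's effort read 0.526 N m.
- **Spanner at the end:** The handle's tail is about 191 mm from the stud's axis (192 mm expected), so the jaw is home to about 1 mm. The handle has swung 1 to 2 mm towards the pin.
- **Bystanders:** The jar and bench pin show no change in the top pictures. The wax tube was hidden by the arm in one picture but is back in place in the next, to about 0.2 px.
- **Robot clear:** After I opened the hand and moved away, the forces read near zero.

**Doubtful points:**
- The loose and snug stretches (0.015 and 0.035 N m) could not be told apart from sensor noise, so the end of the free run was not felt directly.
- The wings sprang back roughly 15° when let go. I took this as elastic relaxation of the tightening, not the free run turning back.
- I did not see the pointer tip itself. I judge from the handle's small movement that it moved only 1 to 2 mm.

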